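# Shut the specimen cabinet drawer and swing its locking bar across

## Task

The drawer of the small grey specimen cabinet has been left out. With the fingertips only, gently push the drawer fully home, with the green and the red mounted specimen still standing in it, and only then swing the orange locking bar across until it lies flat along the drawer front. Grasp and lift nothing, and leave the black specimen, the steel tube piece and the timer near the cabinet where they stand.

Things in the scene. Friction and masses are not known exactly. Their poses are not given: they have to be found in the camera images.
- cabinet: small grey cabinet with a black plinth, 110 (x) x 150 (y) x 84 mm (z), fixed to the worktop. Origin: centre of its underside, on the worktop. Its x axis points from front to back (horizontal), its y axis to the left as seen from the front, z up. Its front face lies at x = -55 mm; the right part of the front (y -72 to +47 mm) is the drawer, the left part (y +49 to +75 mm) a fixed column that bears the hinge of the locking bar. A gripper may reach over its flat top.
- drawer (a joint): slide of the drawer: how far it stands out towards the cabinet's front (-x of the cabinet), m. 0 = fully home against a firm stop, 0.07 = furthest out. It stays where it is left and slides with about 1.5 N of friction.
- drawer_front (a point): centre of the outer face of the white drawer front, a flat upright panel 119 mm wide (cabinet y) and 49 mm high, from 29 to 78 mm above the worktop, without a handle; the point lies 50 mm above the worktop and moves with the drawer. Axes as the cabinet's. With the drawer home it lies at (-61, -12.5, 50) mm in the cabinet's frame. The drawer box reaches 106 mm behind this face; its floor is 34 mm above the worktop and its sides are 55 mm above the worktop.
- bar (a joint): angle of the orange locking bar about its upright hinge, rad. 0 = lies flat along the drawer front, its tip to the cabinet's right (-y), against a firm stop; pi/2 = stands straight out from the front (-x); larger = swung back to the left. It stays where it is left (friction about 0.05 N m).
- bar_hinge (a point): point on the hinge axis of the locking bar, at mid height of the bar, 50 mm above the worktop; at (-68, +63, 50) mm in the cabinet's frame.
- bar_tip (a point): far end of the orange locking bar, 108 mm from the hinge axis, 50 mm above the worktop. The bar is 7 mm thick, centred on the line from hinge to tip, and 20 mm high (40 to 60 mm above the worktop). Closed, its inner face stands 3.5 mm in front of the drawer front.
- green_specimen_mid (a point): centre of the green resin-mounted specimen, a disc 30 mm across and 18 mm high that stands loose on the drawer floor.
- red_specimen_mid (a point): centre of the red resin-mounted specimen, a disc 30 mm across and 18 mm high that stands loose on the drawer floor.
- black_specimen_mid (a point): centre of a black resin-mounted specimen, 30 mm across and 17 mm high, that stands loose on the worktop right of the cabinet; leave it alone.
- tube_mid (a point): centre of a short steel tube piece, 30 mm across and 28 mm high, standing loose on the worktop right of the cabinet; leave it alone.
- lab_timer_mid (a point): centre of a white timer, 60 x 65 x 26 mm, lying loose on the worktop between the robot and the cabinet, to the left; leave it alone.
Things that resemble listed ones, but are neither listed nor needed, are in the scene too. What is meant by the part that bears red_specimen_mid is not yellow, and is the smaller of those in its own colour.

How it is judged:
By the outcome, as a careful person would: the job done as asked, in the order asked, and still so for the second after the job is handed in, with the robot touching nothing.
It also fails if it takes over 48 s, if anything falls off the work surface, if the arm or the gripper's body presses on something with over 40 N, if the wrist force passes 120 N, or if a joint passes its speed limit or range.

## Robot

A 6-joint arm with a two-finger parallel gripper is mounted at the origin on a cart in front of the work surface, level with it; the furniture and walls round the work are solid. World frame = base frame: x ahead of the robot, y to its left, z up, the work surface at z = 0. Lengths are in m, angles in rad, forces in N, time in s.
With the tool pointing down it reaches from about 0.275 to 1 m from the base axis. Payload 8.4 kg.
Tool frame: the origin (TCP) lies midway between the tips of the shut fingers; the grasp point (between the pads) lies 19 mm behind it; z points along the fingers, y is the line along which they close (so a half turn about z gives the same grasp; the last joint's range is limited). The gripper opens to 85 mm and grips with 20 to 120 N. Pads are 22 mm wide; open, the fingers measure 114 mm over their backs; the gripper's body (76 mm by 85 mm) begins 54 mm behind the grasp point. The pads swing forward as they close: fully open they stand 13 mm farther back than shut.
Start: joints at [1.326, 0.353, 1.633, -0, 1.155, -0.002], TCP at [0.15, 0.607, 0.231] pointing down, gripper open.
Joint ranges: [-2.63, 2.63], [-0.92, 2.1], [0.06, 2.66], [-1.3, 4.44], [0, 2.69], [-3.02, 3.02]. Speed limits (rad/s): [2.22, 2.22, 2.79, 3.14, 3.14, 3.14].

## Interface

Orientations are given as a 3x3 rotation matrix whose columns are the frame's x, y, z axes.
In Python, from plant import env, vision, spotter gives the robot as it stands. The module is installed in compiled form; this text tells all that it offers.
- The arm moves only by the shell command python3 -m crank 'ROWS' [OPENING] [FORCE]. ROWS is JSON, a list that holds one entry, the list of rows, each a list of 6 numbers: the shift along the tool's x, y, z normalised to -1 to 1, where 1 is 25 cm, then the turn, a rotation vector about the tool's x, y, z normalised to -1 to 1, where 1 is 0.5 rad. A call has 1 to 12 rows; each row is the pose to reach, as a shift and turn from the pose commanded when the call began, along the tool's axes at that moment; what a row does not reach only later rows make up. A row lasts 1/8 s, in which the tool goes at most 62.5 mm and 10.7 degrees, less where a joint would pass 70% of its speed; a pose out of reach is approached as far as the arm can. A call with a number of a shift or a turn outside -1 to 1 is refused whole. A call with a gripper value outside its range is refused whole. OPENING is the gripper's target within -1 to 1 (fully open at 1, half-way at 0, shut at -1), set as the call begins (- or left out, the last holds). The fingers move at their own pace and stop on an object; FORCE is the grip in N (left out, the last holds). Time passes only in rows, so rows that repeat a pose let the fingers close. It gives the time, the measured TCP pose, the force, the opening and the grip force at its end, in the units of the state.
- env.observe(): the state, without advancing time (a new reading comes with each control period).
- vision.capture(name): name is "side" or "top" or "wrist"; returns the picture (420x560x3 uint8, red, green, blue); there is no depth.
- vision.get_calibration(name): a dict with "K" (3x3 intrinsics, pixels), "extrinsics" (4x4, takes a point from camera to world coordinates); the wrist camera has in their place "tool_from_camera" (4x4, takes a point from camera to tool coordinates, whose origin is the TCP and whose axes are the flange's). Camera axes: x right, y down, z forward; pixel columns grow to the right and rows downward; lengths in m; the calibration is good to about 2 mm. A picture is of the moment at which its call begins: read the wrist's pose just before it. get_calibration takes no time and is no camera call.
- env.job_done(): hands the job in; it is judged then, once.
Trained networks look in the newest picture that a camera, given by its name, has taken for a name from the list of things; names that differ only in an ending like _2 or _b are one class to them, and where a whole thing is asked for, a point or a joint stands for the part that bears it (a point fixed in the world has none). Each returns a list of dicts, best first, with "score" (0 to 1); they miss things now and then, are a little off and sometimes report something else, mostly with a low value. They report only what shows in the picture. A call takes as long as a camera call. They do not tell look-alikes from the thing itself.
- spotter.trace(camera, target): "mask" (420x560 bool, what is visible of it) and "pixel" ([row, column] in pixels, amid what is visible of it).
- spotter.tip_of(camera, target): "pixel" ([row, column] in pixels: a listed point, or the origin of a listed thing).
The state is a dict: "t": time; "qpos": joint angles; "dq": joint speeds; "tau": joint torques, N m; "tool_pos": TCP position; "tool_rot": TCP orientation; "contact_force": force on the tool from outside, world axes, zero at the start; "torque": the same for the moment, N m; "grip_width": finger opening in m; "grip_force": force on a finger pad.
Only numpy, scipy, OpenCV 4.12 (cv2) and the standard library are available. Lean on these libraries where they do the work, as an engineer would, in place of code of your own. Each camera call takes 0.05 s, during which the arm holds its last target. There are 200 camera calls.

## Working session

There is one attempt and no reset: what is moved stays moved. The work goes in short steps, Python scripts to look and compute and a shell command to move; the robot and the scene stay as the last step left them, time stands still between calls to the robot, and variables do not carry over. Pictures are saved under pics/ and viewed, at most 10 in all, crops included, and the job is handed in when it is done.

```bash
mkdir -p pics
cat > h.py <<'E'
import numpy as np, cv2
from plant import env, vision, spotter
def ray(cam,px):
    c=vision.get_calibration(cam);K=np.array(c["K"]);T=np.array(c["extrinsics"])
    d=T[:3,:3]@np.linalg.solve(K,[px[1],px[0],1.]);return T[:3,3],d
def atz(cam,px,z):
    o,d=ray(cam,px);return o+d*(z-o[2])/d[2]
def proj(cam,p):
    c=vision.get_calibration(cam);K=np.array(c["K"]);T=np.linalg.inv(np.array(c["extrinsics"]))
    q=K@(T[:3,:3]@np.array(p)+T[:3,3]);return q[[1,0]]/q[2]
def tri(a,b):
    A=[];B=[]
    o1,d1=a;o2,d2=b
    d1=d1/np.linalg.norm(d1);d2=d2/np.linalg.norm(d2)
    P=lambda d:np.eye(3)-np.outer(d,d)
    p=np.linalg.solve(P(d1)+P(d2),P(d1)@o1+P(d2)@o2)
    return p,np.linalg.norm(P(d1)@(p-o1))
def save(n,im): cv2.imwrite("pics/"+n,im[:,:,::-1])
E
python3 - <<'E'
from h import *
np.set_printoptions(precision=4,suppress=True)
for c in("top","side"):
    im=vision.capture(c);save(c+"0.png",im);np.save(c+"0.npy",im)
    print(c,np.array(vision.get_calibration(c)["extrinsics"]).round(3).tolist())
    for n in["cabinet","drawer_front","bar_hinge","bar_tip","green_specimen_mid","red_specimen_mid","black_specimen_mid","tube_mid","lab_timer_mid"]:
        r=spotter.tip_of(c,n)
        print(n,[(np.round(x["pixel"],1).tolist(),round(x["score"],2),atz(c,x["pixel"],.05).round(3).tolist()) for x in r[:4]])
print(env.observe())
E
```

```text
top [[-0.004, -0.986, 0.169, 0.41], [-1.0, 0.006, 0.013, 0.182], [-0.014, -0.169, -0.986, 0.904], [0.0, 0.0, 0.0, 1.0]]
cabinet [([169.0, 241.0], 0.8, [0.62, 0.265, 0.05])]
drawer_front [([206.4, 276.1], 0.75, [0.545, 0.196, 0.05])]
bar_hinge [([202.9, 232.5], 0.45, [0.552, 0.28, 0.05])]
bar_tip [([257.4, 261.1], 0.71, [0.447, 0.225, 0.05])]
green_specimen_mid [([199.1, 253.6], 0.76, [0.56, 0.239, 0.05])]
red_specimen_mid [([180.4, 326.4], 0.77, [0.596, 0.097, 0.05]), ([180.9, 282.6], 0.54, [0.595, 0.183, 0.05]), ([95.7, 273.2], 0.5, [0.772, 0.201, 0.05])]
black_specimen_mid [([126.5, 277.1], 0.6, [0.707, 0.193, 0.05])]
tube_mid [([144.0, 301.6], 0.68, [0.67, 0.145, 0.05])]
lab_timer_mid [([306.5, 200.7], 0.9, [0.356, 0.337, 0.05])]
side [[-0.96, -0.093, 0.263, 0.343], [-0.278, 0.377, -0.884, 0.937], [-0.017, -0.922, -0.388, 0.405], [0.0, 0.0, 0.0, 1.0]]
cabinet [([258.8, 237.1], 0.57, [0.601, 0.337, 0.05])]
drawer_front [([228.2, 282.2], 0.61, [0.558, 0.187, 0.05]), ([231.7, 264.9], 0.26, [0.588, 0.213, 0.05])]
bar_hinge [([247.2, 276.5], 0.74, [0.545, 0.275, 0.05])]
bar_tip []
green_specimen_mid [([242.9, 270.5], 0.54, [0.561, 0.26, 0.05])]
red_specimen_mid [([228.2, 259.4], 0.45, [0.605, 0.199, 0.05]), ([233.9, 186.0], 0.45, [0.745, 0.264, 0.05])]
black_specimen_mid []
tube_mid []
lab_timer_mid [([295.2, 376.5], 0.65, [0.349, 0.392, 0.05])]
{'t': 1.0, 'qpos': array([ 1.3256,  0.353 ,  1.6334,  0.    ,  1.1552, -0.0024]), 'dq': array([ 0.    ,  0.0008, -0.0006, -0.0017,  0.0022,  0.    ]), 'tau': array([ -0.002 , -60.5182, -34.2448,  -0.0002,   0.0014,  -0.    ]), 'tool_pos': array([0.1503, 0.6067, 0.2313]), 'tool_rot': array([[-0.9707,  0.2404, -0.    ],
       [ 0.2404,  0.9707, -0.    ],
       [ 0.    , -0.    , -1.    ]]), 'contact_force': array([0.3405, 0.4903, 0.2792]), 'torque': array([0.0445, 0.0099, 0.0194]), 'grip_force': 0.0, 'grip_width': 0.08529571447858231}
```

View pics/top0.png

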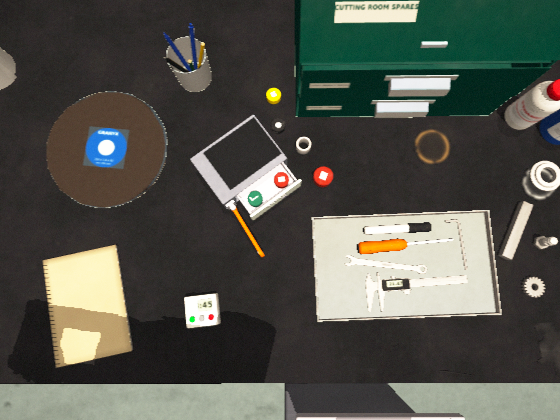

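View pics/side0.png

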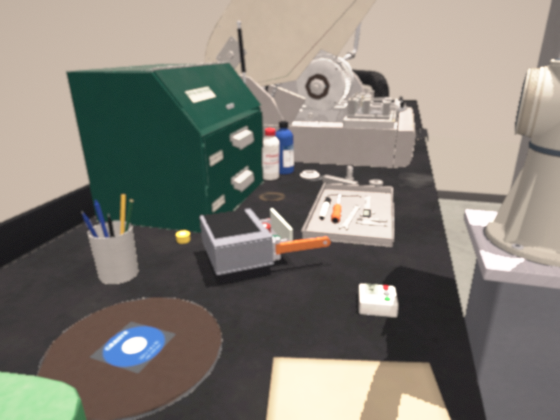

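Top view: the cabinet is yawed about 40° and its front faces lower right. The drawer holds green at (col 255, row 198) and red at (281, 180). The orange bar runs from (232, 205) to (263, 256). The timer is at (202, 310), the tube at (303, 145) and black at (278, 126).

Candidates for red_specimen: the red disc in the drawer (281,180), the larger red disc on the worktop (323,176) and the yellow disc (274,95). By the description I choose the one in the drawer, and a close crop will check it.

Run:
```python
from h import *
im=np.load("top0.npy");save("crop0.png",cv2.resize(im[100:270,180:350],None,fx=3.5,fy=3.5,interpolation=cv2.INTER_CUBIC))
```

```text
(no output)
```

View pics/crop0.png

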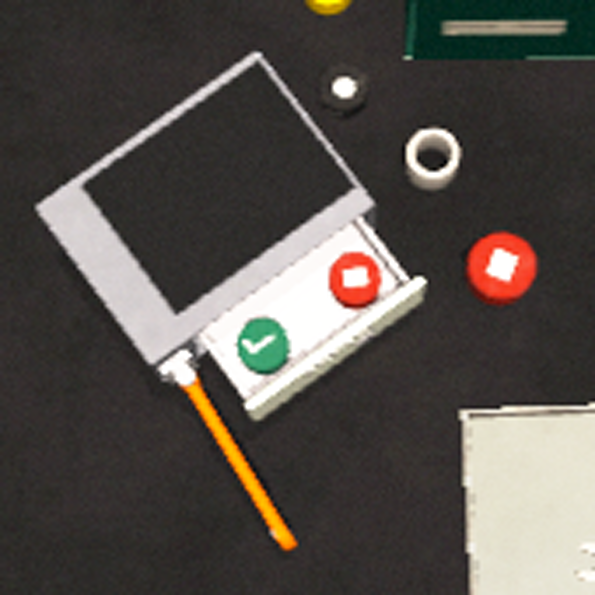

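The crop confirms it: the red disc in the drawer (crop 355,278) is smaller than the worktop one (502,267). The drawer is about half out, and the bar stands out beyond the drawer's left corner.

```bash
cat > fit.py <<'E'
from h import *
np.set_printoptions(precision=4,suppress=True)
def px(c,r): return (r/3.5+100,c/3.5+180)
cor=[((.055,.075),(37,207)),((.055,-.075),(258,53)),((-.055,-.075),(374,203)),((-.055,.075),(153,365))]
L=np.array([c[0] for c in cor]);W=np.array([atz("top",px(*c[1]),.084)[:2] for c in cor])
lc,wc=L.mean(0),W.mean(0);U,S,V=np.linalg.svd((L-lc).T@(W-wc));R=(V.T@np.diag([1,np.linalg.det(V.T@U.T)])@U.T)
t=wc-R@lc;yaw=np.arctan2(R[1,0],R[0,0])
if __name__=="__main__":
    print("cab",t,"yaw",yaw,np.degrees(yaw),"res mm",(W-(L@R.T+t))*1000)
    loc=lambda p:(R.T@(p[:2]-t))*1000
    for n,p,z in[("dfL",(250,412),.078),("dfR",(424,287),.078),("hinge",(180,368),.062),("tip",(290,547),.06),("tipmid",(235,458),.06),("green",(263,346),.052),("red",(355,278),.052),("tube",(433,158),.028),("black",(343,88),.017),("bigred",(502,267),.02),("tray",(462,412),.02)]:
        w=atz("top",px(*p),z);print(n,w[:2],loc(w))
    print("timer",atz("top",(310,202),.026)[:2],loc(atz("top",(310,202),.026)))
E
python3 fit.py
```

```text
cab [0.6315 0.2656] yaw 0.6341801784722471 36.33584767731306 res mm [[ 0.099  -1.2162]
 [-2.1667 -0.0491]
 [ 0.6686  1.8311]
 [ 1.3992 -0.5658]]
dfL [0.5194 0.2414] [-104.6435   46.9204]
dfR [0.587  0.1477] [-105.7547  -68.5483]
hinge [0.546 0.281] [-59.7519  63.0777]
tip [0.4486 0.2207] [-173.9475   72.2643]
tipmid [0.4967 0.2507] [-117.4555   67.8765]
green [0.5597 0.2363] [-75.2428  18.9233]
red [0.5979 0.185 ] [-74.8119 -44.9669]
tube [0.6742 0.1394] [ -40.397  -126.9221]
black [0.721  0.1917] [  28.2594 -112.5732]
bigred [0.6109 0.1   ] [-114.7468 -121.142 ]
tray [0.5264 0.1246] [-168.2328  -51.2991]
timer [0.3482 0.3391] [-184.7205  227.1225]
```

```bash
cat > go.py <<'E'
# usage: go.py cabx cabx(mm) caby z yawdeg(tool x rel cab x) -> normalised shift and turn from current pose
import sys; from fit import *
a=[float(v) for v in sys.argv[1:]]
o=env.observe();p=np.array(o["tool_pos"]);Q=np.array(o["tool_rot"])
g=np.r_[R@(np.array(a[:2])/1000)+t,a[2]/1000]
from scipy.spatial.transform import Rotation as Ro
th=yaw+np.radians(a[3]);x=np.array([np.cos(th),np.sin(th),0]);z=np.array([0,0,-1.]);G=np.c_[x,np.cross(z,x),z]
print("t",round(o["t"],2),"cab now",(R.T@(p[:2]-t))*1000,p[2]*1000,"F cab",R.T@o["contact_force"][:2],o["contact_force"][2],"w",o["grip_width"])
print("shift",Q.T@(g-p)/.25,"turn",Ro.from_matrix(Q.T@G).as_rotvec()/.5)
E
python3 -m crank '[[[-0.2,-0.14,0,0,0,-0.18],[-0.4,-0.28,0,0,0,-0.36],[-0.6,-0.42,0,0,0,-0.54],[-0.8,-0.55,0,0,0,-0.72],[-0.94,-0.65,0,0,0,-0.88],[-0.94,-0.65,0,0,0,-0.88]]]' -1 20
python3 go.py -145 -12.5 231 180
```

```text
t: 1.75
tool_pos: [0.3409, 0.3904, 0.2315]
tool_rot: [[-0.981, -0.193, 0.0], [-0.193, 0.981, -0.0], [-0.0, -0.0, -1.0]]
contact_force: [-0.6, 0.4, 0.6]
grip_width: 0.0001
grip_force: 0.0
t 1.75 cab now [-160.1623  272.7804] 231.48354571726532 F cab [-0.2041  0.6764] 0.5667977284044946 w 0.0001103078522724138
shift [-0.5406 -1.0068  0.0025] turn [-0.0008  0.0006 -0.8793]
```

```bash
python3 -m crank '[[[-0.1,-0.18,0,0,0,-0.18],[-0.2,-0.37,0,0,0,-0.36],[-0.3,-0.55,0,0,0,-0.54],[-0.4,-0.74,0,0,0,-0.72],[-0.5,-0.92,0.1,0,0,-0.88],[-0.54,-1,0.3,0,0,-0.88],[-0.54,-1,0.5,0,0,-0.88],[-0.54,-1,0.5,0,0,-0.88]]]'
python3 go.py -145 -12.5 52 180
python3 - <<'E'
from h import *
im=vision.capture("top");save("t1.png",cv2.resize(im[100:270,180:350],None,fx=3,fy=3,interpolation=cv2.INTER_CUBIC))
E
```

```text
t: 2.75
tool_pos: [0.5179, 0.1733, 0.1032]
tool_rot: [[-0.804, -0.594, -0.007], [-0.594, 0.804, -0.002], [0.007, 0.002, -1.0]]
contact_force: [0.7, -0.6, 0.0]
grip_width: 0.0004
grip_force: 0.0
t 2.75 cab now [-146.182    -7.0291] 103.22773841873584 F cab [ 0.1916 -0.8811] 0.03212609923377524 w 0.00044485816114419804
shift [-0.0061 -0.0224  0.2048] turn [ 0.0049 -0.0137  0.0049]
```

View pics/t1.png

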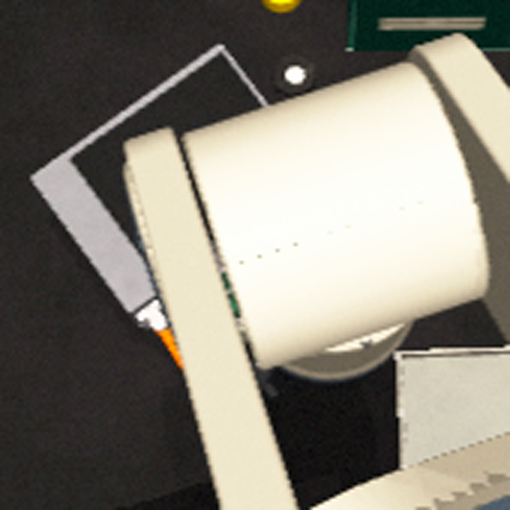

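The picture shows the arm covering the drawer and gripper, with the cabinet's left edge and black specimen undisturbed. From here I'll go by the force readings: descend first, then approach slowly.

```bash
python3 -m crank '[[[-0.006,-0.022,0.1,0.005,-0.014,0],[-0.006,-0.022,0.205,0.005,-0.014,0],[-0.006,-0.022,0.205,0.005,-0.014,0],[-0.03,-0.022,0.205,0.005,-0.014,0],[-0.05,-0.022,0.205,0.005,-0.014,0],[-0.07,-0.022,0.205,0.005,-0.014,0],[-0.085,-0.022,0.205,0.005,-0.014,0],[-0.1,-0.022,0.205,0.005,-0.014,0],[-0.115,-0.022,0.205,0.005,-0.014,0],[-0.13,-0.022,0.205,0.005,-0.014,0]]]'
python3 go.py -72 -12.5 52 180
```

```text
t: 4.05
tool_pos: [0.5499, 0.1886, 0.0549]
tool_rot: [[-0.804, -0.595, 0.006], [-0.595, 0.804, 0.002], [-0.006, -0.002, -1.0]]
contact_force: [0.2, -1.3, 0.4]
grip_width: 0.0001
grip_force: 0.8
t 4.05 cab now [-111.3712  -13.689 ] 54.88386260997768 F cab [-0.5948 -1.1234] 0.44506355792162233 w 0.00013945509757414313
shift [-0.1574  0.0043  0.0125] turn [-0.0047  0.0123  0.0061]
```

```bash
python3 -m crank '[[[-0.012,0,0,0,0,0],[-0.024,0,0,0,0,0],[-0.036,0,0,0,0,0],[-0.048,0,0,0,0,0],[-0.06,0,0,0,0,0],[-0.072,0,0,0,0,0],[-0.084,0,0,0,0,0],[-0.096,0,0,0,0,0]]]'
python3 go.py -72 -12.5 52 180
```

```text
t: 5.05
tool_pos: [0.5695, 0.2031, 0.0552]
tool_rot: [[-0.804, -0.595, 0.007], [-0.595, 0.804, 0.002], [-0.007, -0.002, -1.0]]
contact_force: [-1.2, -1.7, -1.3]
grip_width: 0.0
grip_force: 0.8
t 5.05 cab now [-87.0509 -13.5978] 55.177617683222145 F cab [-1.9811 -0.6126] -1.2739658126763855 w 3.628526802828883e-05
shift [-0.0601  0.0042  0.0131] turn [-0.0049  0.0139  0.0061]
```

Pushing with about 2 N, which matches the drawer's friction. I'll continue slowly to the stop.

```bash
python3 -m crank '[[[-0.012,0,0,0,0,0],[-0.022,0,0,0,0,0],[-0.03,0,0,0,0,0],[-0.036,0,0,0,0,0],[-0.042,0,0,0,0,0],[-0.046,0,0,0,0,0],[-0.05,0,0,0,0,0]]]'
python3 go.py -72 -12.5 52 180
python3 -m crank '[[[-0.004,0,0,0,0,0],[-0.008,0,0,0,0,0],[-0.012,0,0,0,0,0]]]'
python3 go.py -72 -12.5 52 180
```

```text
t: 5.92
tool_pos: [0.5794, 0.2104, 0.0553]
tool_rot: [[-0.804, -0.595, 0.007], [-0.595, 0.804, 0.002], [-0.007, -0.002, -1.0]]
contact_force: [-1.0, -1.0, -1.3]
grip_width: -0.0004
grip_force: 0.8
t 5.92 cab now [-74.7112 -13.5731] 55.27793243973337 F cab [-1.4602 -0.2282] -1.2929584341040457 w -0.00043846500670484135
shift [-0.0108  0.0043  0.0132] turn [-0.0049  0.0138  0.006 ]
t: 6.3
tool_pos: [0.5818, 0.2121, 0.0553]
tool_rot: [[-0.804, -0.595, 0.007], [-0.595, 0.804, 0.002], [-0.007, -0.003, -1.0]]
contact_force: [-1.9, -1.0, -1.4]
grip_width: -0.0003
grip_force: 0.8
t 6.3 cab now [-71.7001 -13.6048] 55.29933284042838 F cab [-2.093   0.3434] -1.44346536441191 w -0.00034777483540248473
shift [0.0013 0.0045 0.0132] turn [-0.005   0.0139  0.006 ]
```

```bash
for i in 1; do python3 -m crank '[[[-0.004,0,0,0,0,0],[-0.008,0,0,0,0,0],[-0.008,0,0,0,0,0]]]' | grep force; python3 go.py -72 -12.5 52 180 | head -1; done
python3 -m crank '[[[-0.004,0,0,0,0,0],[-0.008,0,0,0,0,0],[-0.008,0,0,0,0,0]]]' | grep force; python3 go.py -72 -12.5 52 180 | head -1
```

```text
contact_force: [-0.3, -0.4, -1.4]
grip_force: 0.5
t 6.67 cab now [-69.4724 -13.6116] 55.39215801142115 F cab [-0.5137 -0.1325] -1.4289615632877948 w 5.902832157172377e-05
contact_force: [-5.2, -4.9, 4.6]
grip_force: 3.3
t 7.05 cab now [-68.911  -13.5973] 55.36875434218827 F cab [-7.0649 -0.9035] 4.599035439032292 w 0.00021890468166890743
```

```bash
python3 -m crank '[[[-0.004,0,0,0,0,0],[-0.006,0,0,0,0,0],[-0.006,0,0,0,0,0]]]' | grep force; python3 go.py -72 -12.5 52 180 | head -1
# back off and rise
python3 -m crank '[[[0.03,0,0,0,0,0],[0.08,0,0,0,0,0],[0.1,0,-0.1,0,0,0],[0.1,0,-0.3,0,0,0],[0.1,0,-0.4,0,0,0],[0.1,0.15,-0.4,0,0,0],[0.1,0.35,-0.4,0,0,0],[0.1,0.52,-0.4,0,0,0],[0.1,0.54,-0.4,0,0,0]]]'
python3 go.py -140 125 48 180
python3 - <<'E'
from h import *
for c in("top","side"):np.save(c+"2.npy",vision.capture(c))
a=cv2.resize(np.load("top2.npy")[110:270,185:325],None,fx=3,fy=3,interpolation=cv2.INTER_CUBIC)
b=cv2.resize(np.load("side2.npy")[180:340,190:310],None,fx=3,fy=3,interpolation=cv2.INTER_CUBIC)
save("c2.png",np.hstack([a,b]));print(spotter.tip_of("side","drawer_front"))
E
```

```text
contact_force: [-10.1, -8.5, 8.2]
grip_force: 6.2
t 7.42 cab now [-68.8673 -13.5928] 55.34523429879411 F cab [-13.1626  -0.8634] 8.210119121835021 w -1.6879981090402924e-05
t: 8.55
tool_pos: [0.4835, 0.3104, 0.1549]
tool_rot: [[-0.802, -0.597, 0.007], [-0.597, 0.802, 0.003], [-0.007, -0.002, -1.0]]
contact_force: [-0.5, -0.5, -0.5]
grip_width: -0.0001
grip_force: 0.0
t 8.55 cab now [-92.7349 123.8018] 154.9304761059976 F cab [-0.6656 -0.1439] -0.5012820951893836 w -0.00010838950735784895
shift [0.1922 0.0068 0.4263] turn [-0.0041  0.015   0.0114]
[]
```

View pics/c2.png

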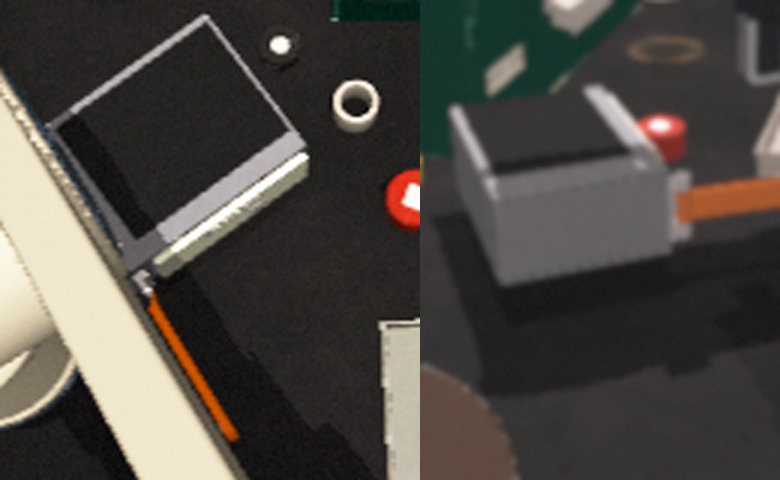

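The drawer is home: its front is flush along the cabinet in the top crop (from 160,265 to 305,165), and 13 N hit a firm stop. The bar still stands out (150,290 to 235,437). Now I descend on the bar's left side and plan the arc.

```bash
python3 -m crank '[[[0.1,0,0,0,0,0],[0.19,0.007,0.1,-0.004,0.015,0.01],[0.19,0.007,0.3,-0.004,0.015,0.01],[0.19,0.007,0.427,-0.004,0.015,0.01],[0.19,0.007,0.427,-0.004,0.015,0.01]]]'
python3 go.py -140 125 48 180
python3 - <<'E'
from fit import *
o=env.observe();p=np.array(o["tool_pos"]);Q=np.array(o["tool_rot"])
for th in range(100,-1,-5):
    a=np.radians(th);c,s=np.cos(a),np.sin(a)
    e=3.5+11*abs(c)+14.5*abs(s)
    q=np.array([-68,63])+75*np.array([-s,-c])+e*np.array([-c,s])
    g=np.r_[R@(q/1000)+t,p[2]]
    print(th,q.round(0),(Q.T@(g-p)/.25)[:2].round(3))
E
```

```text
t: 9.32
tool_pos: [0.4458, 0.2803, 0.0459]
tool_rot: [[-0.808, -0.59, -0.004], [-0.59, 0.808, -0.003], [0.005, -0.0, -1.0]]
contact_force: [0.0, 0.7, 0.6]
grip_width: -0.0003
grip_force: 0.0
t 9.32 cab now [-140.8771  121.8682] 45.880324288160416 F cab [0.4266 0.5016] 0.5679767388531298 w -0.00031206235054223575
shift [-0.0034  0.0125 -0.0085] turn [-0.0006 -0.0097 -0.0068]
100 [-138.   95.] [-0.01  -0.106]
95 [-141.   88.] [ 0.    -0.134]
90 [-143.   81.] [ 0.008 -0.164]
85 [-144.   75.] [ 0.013 -0.186]
80 [-145.   69.] [ 0.017 -0.21 ]
75 [-146.   63.] [ 0.019 -0.235]
70 [-146.   57.] [ 0.018 -0.26 ]
65 [-145.   51.] [ 0.015 -0.285]
60 [-144.   44.] [ 0.01  -0.311]
55 [-142.   38.] [ 0.003 -0.336]
50 [-139.   31.] [-0.007 -0.362]
45 [-136.   25.] [-0.02  -0.387]
40 [-132.   19.] [-0.035 -0.411]
35 [-128.   14.] [-0.053 -0.433]
30 [-123.    8.] [-0.073 -0.454]
25 [-117.    3.] [-0.095 -0.474]
20 [-111.   -1.] [-0.12  -0.491]
15 [-105.   -5.] [-0.146 -0.506]
10 [-98.  -8.] [-0.175 -0.519]
5 [-90. -10.] [-0.204 -0.528]
0 [-82. -12.] [-0.235 -0.535]
```

```bash
python3 -m crank '[[[0,-0.06,0,0,0,0],[0,-0.106,0,0,0,0],[0,-0.134,0,0,0,0],[0.008,-0.16,0,0,0,0],[0.013,-0.186,0,0,0,0],[0.017,-0.21,0,0,0,0],[0.019,-0.235,0,0,0,0],[0.018,-0.26,0,0,0,0],[0.015,-0.285,0,0,0,0],[0.01,-0.31,0,0,0,0],[0.003,-0.336,0,0,0,0],[-0.007,-0.362,0,0,0,0]]]'
python3 - <<'E'
from fit import *
o=env.observe();p=np.array(o["tool_pos"]);Q=np.array(o["tool_rot"])
print(R.T@(p[:2]-t)*1000,R.T@o["contact_force"][:2])
for th in range(45,-1,-5):
    a=np.radians(th);c,s=np.cos(a),np.sin(a)
    e=3.5+11*abs(c)+14.5*abs(s)
    q=np.array([-68,63])+75*np.array([-s,-c])+e*np.array([-c,s])
    g=np.r_[R@(q/1000)+t,p[2]]
    print(th,q.round(0),(Q.T@(g-p)/.25)[:2].round(3))
E
```

```text
t: 10.82
tool_pos: [0.5018, 0.2099, 0.0478]
tool_rot: [[-0.807, -0.591, -0.0], [-0.591, 0.807, -0.001], [0.001, -0.0, -1.0]]
contact_force: [-0.4, 0.6, 0.1]
grip_width: -0.0
grip_force: 0.4
[-137.4417   32.0069] [0.051  0.6949]
45 [-136.   25.] [-0.005 -0.027]
40 [-132.   19.] [-0.02  -0.051]
35 [-128.   14.] [-0.038 -0.074]
30 [-123.    8.] [-0.058 -0.095]
25 [-117.    3.] [-0.08  -0.115]
20 [-111.   -1.] [-0.105 -0.132]
15 [-105.   -5.] [-0.131 -0.147]
10 [-98.  -8.] [-0.16  -0.159]
5 [-90. -10.] [-0.189 -0.169]
0 [-82. -12.] [-0.22  -0.176]
```

```bash
python3 -m crank '[[[-0.005,-0.027,0,0,0,0],[-0.02,-0.051,0,0,0,0],[-0.038,-0.074,0,0,0,0],[-0.058,-0.095,0,0,0,0],[-0.08,-0.115,0,0,0,0],[-0.105,-0.132,0,0,0,0],[-0.131,-0.147,0,0,0,0],[-0.16,-0.159,0,0,0,0],[-0.185,-0.169,0,0,0,0],[-0.2,-0.175,0,0,0,0],[-0.21,-0.178,0,0,0,0]]]' | grep force
python3 go.py -82 -12.5 48 180
python3 -m crank '[[[-0.008,0,0,0,0,0],[-0.014,0,0,0,0,0],[-0.014,0,0,0,0,0]]]' | grep force
python3 go.py -82 -12.5 48 180
```

```text
contact_force: [-0.4, -0.4, 0.3]
grip_force: 0.3
t 12.2 cab now [-84.947 -12.203] 47.7365432157946 F cab [-0.5065 -0.0672] 0.3087658635070443 w -0.00012245548887940104
shift [-0.0118 -0.0012 -0.0011] turn [-0.001  -0.0012 -0.0038]
contact_force: [-0.1, -0.2, -0.6]
grip_force: 0.0
t 12.57 cab now [-81.4562 -12.1682] 47.83203679347348 F cab [-0.1766 -0.0702] -0.6230899005913164 w -0.0003314025822141448
shift [ 0.0022 -0.0013 -0.0007] turn [-0.0011 -0.0005 -0.0039]
```

```bash
python3 -m crank '[[[-0.004,0,0,0,0,0],[-0.008,0,0,0,0,0],[-0.008,0,0,0,0,0]]]' | grep force
python3 go.py -82 -12.5 48 180|head -1
python3 -m crank '[[[-0.004,0,0,0,0,0],[-0.008,0,0,0,0,0],[-0.008,0,0,0,0,0]]]' | grep force
python3 go.py -82 -12.5 48 180|head -1
```

```text
contact_force: [-0.1, -0.5, 0.4]
grip_force: 0.1
t 12.95 cab now [-79.5221 -12.1723] 47.79297819687002 F cab [-0.4297 -0.3492] 0.37906410334114904 w 1.609346288844185e-07
contact_force: [-5.0, -5.1, 5.6]
grip_force: 3.7
t 13.32 cab now [-79.3104 -12.1176] 47.6140765703806 F cab [-7.0582 -1.1651] 5.590382425299753 w 2.765594130898212e-05
```

Firm stop at the expected −79.4 mm. I'll press slightly more, retreat clear and look.

```bash
python3 -m crank '[[[-0.004,0,0,0,0,0],[-0.004,0,0,0,0,0]]]' | grep force
python3 -m crank '[[[0.03,0,0,0,0,0],[0.1,0,0,0,0,0],[0.2,0,0,0,0,0],[0.2,0,-0.2,0,0,0],[0.2,0,-0.4,0,0,0],[0.3,0.2,-0.5,0,0,0],[0.4,0.4,-0.6,0,0,0],[0.5,0.6,-0.6,0,0,0],[0.6,0.8,-0.6,0,0,0],[0.6,1,-0.6,0,0,0],[0.6,1,-0.6,0,0,0]]]'
python3 - <<'E'
from h import *
for c in("top","side"):np.save(c+"3.npy",vision.capture(c))
a=cv2.resize(np.load("top3.npy")[90:250,185:335],None,fx=3,fy=3,interpolation=cv2.INTER_CUBIC)
b=cv2.resize(np.load("side3.npy")[180:340,190:290],None,fx=3,fy=3,interpolation=cv2.INTER_CUBIC)
save("c3.png",np.hstack([a,b]))
E
```

```text
contact_force: [-7.4, -7.5, 8.0]
grip_force: 5.3
t: 14.95
tool_pos: [0.3067, 0.3258, 0.1981]
tool_rot: [[-0.804, -0.594, 0.001], [-0.594, 0.804, 0.001], [-0.001, 0.001, -1.0]]
contact_force: [-0.1, 1.2, 0.4]
grip_width: 0.0001
grip_force: 0.0
```

View pics/c3.png

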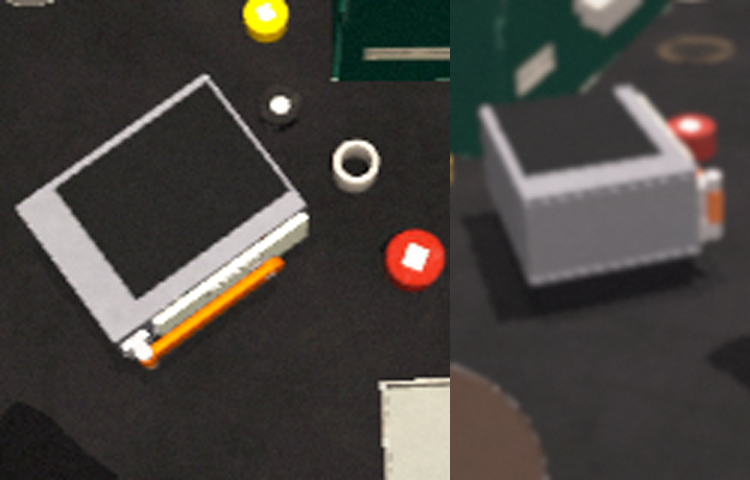

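The bar lies flat along the drawer front (145,360 to 280,265), the drawer is home, and the black specimen (280,105), tube (355,165) and large red disc are where they stood.

```bash
python3 -c "
from plant import env
print(env.job_done())"
```

```text
the job is handed in; nothing more can be done
None
```

The drawer is pushed home and the orange bar then swung flat along its front, both against firm stops, and the job is handed in; I could not see the two specimens once the drawer was shut, and did not recheck the timer, which the gripper passed above.

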